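Slide the tea carton up onto the tea board and nest the cups

TASK

Get the tea board ready: slide the full tea carton up the board's sloping front edge into the wide bay until it stands flat and square against the back rail - push it, do not lift it or knock it over. Then pick up the blue cup and lower it gently, upright, into the white cup on the board, letting it settle under its own weight without pressing it tight. Let go of everything and leave the other things on the table, and the white cup, where they stand.

Things in the scene. Friction and masses are not known exactly. Their poses are not given: they have to be found in the camera images.
- tea_board: Flat pale wooden tea board, fixed; 142 mm (its x, pointing away from the robot) by 272 mm (its y, left). Origin: centre of its underside, on the table. Along the whole front a ramp without rails rises from the table at x=-71 mm to the deck at x=-21 mm (13.5 degrees). The flat deck is 12 mm high and ends at the back rail's face, x=+63 mm. Rails are darker, 22 mm above the table.
- carton_bay (a point): Middle of the wide carton bay: deck surface, 12 mm over the table, at board x=0, y=+45.5 mm; axes as the board's. The bay, 165 mm wide, lies between the left side rail and the divider (a 6 mm rail from board x=-8 to +64 mm, at y=-40 mm). The side rails run from x=-21 to 71 mm.
- cup_bay (a point): Middle of the narrow cup bay right of the divider, 85 mm wide: deck surface at board x=+21, y=-85.5 mm.
- carton: Full red tea carton, closed, on the table before the wide bay: 72 mm (its x) by 135 mm (its y), 73 mm high, 0.25 to 0.5 kg. Origin: centre of the underside. Its x points as the board's x (up to 0.2 rad off); its centre is within 8 mm of the bay's centre line. Against the back rail its origin is at x=+27 mm of the board.
- white_cup: White tapered cup without handle, open at the top, upright in the cup bay: outside diameter 48 mm at the foot, 66 mm at the rim (inside 59 mm), 90 mm high, wall 3.5 mm, 0.12 kg, loose. Origin: centre of the underside; z up.
- blue_cup: Blue cup, same shape and size, upright on the table left or right of the carton. Origin: centre of the underside. Its foot enters the white mouth with 5.5 mm to spare all round; the tapers meet with its origin 36 to 50 mm above the white cup's. Grip it close under the rim, fingertips at most 26 mm below it, to stay clear of the white cup.
- milk_jug: Small pale green stoneware milk jug, 70 x 80 mm, 83 mm high, standing left or right of the carton (on the side where the blue cup is not). Bystander; origin at the centre of its underside.
- sugar_bowl: Pale green stoneware bowl, 92 mm across, 64 mm high, at the left edge of the table. Bystander; origin at the centre of its underside.
- canister: Dark green canister with wooden lid, 102 x 102 mm, 140 mm high, at the back left corner. Bystander; origin at the centre of its underside.
- jar: Glass jar with red lid, 81 mm across, 145 mm high, at the back right corner. Bystander; origin at the centre of its underside.
- egg_timer: Red and cream egg timer, 59 mm across, 53 mm high, at the right edge. Bystander; origin at the centre of its underside.
- spice_jar: Spice jar with black cap, 40 mm across, 105 mm high, behind the board. Bystander; origin at the centre of its underside.
- mill: Salt shaker with grey cap, 44 mm across, 90 mm high, behind the board. Bystander; origin at the centre of its underside.

How it is judged:
By the outcome, as a careful person would: the job done as asked, in the order asked, and still so for the second after the job is handed in, with the robot touching nothing.
It also fails if it takes over 61 s, if anything falls off the work surface, if the arm or the gripper's body presses on something with over 40 N, if the wrist force passes 120 N, or if a joint passes its speed limit or range.

ROBOT

A 7-joint arm with a two-finger parallel gripper is mounted at the origin on a cart in front of the work surface, level with it; the furniture and walls round the work are solid. World frame = base frame: x ahead of the robot, y to its left, z up, the work surface at z = 0. Lengths are in mm, angles in rad, forces in N, time in s.
With the tool pointing down it reaches from about 400 to 875 mm from the base axis. Payload 6.5 kg.
Tool frame: the origin (TCP) lies between the finger pads; the fingertips stand 22 mm ahead of it and the grasp point (between the pads) lies 3 mm ahead of it (robot.tip_reach is the z of the fingertips in the tool frame, in mm); z points along the fingers, y is the line along which they close (so a half turn about z gives the same grasp; the last joint's range is limited). The gripper opens to 88 mm and grips with 3 to 60 N. Pads are 18 mm wide; open, the fingers measure 123 mm over their backs; the gripper's body (75 mm by 187 mm) begins 45 mm behind the grasp point.
Start: joints at [-0.066, 0.536, -0.004, 1.538, 0.003, 1.067, -0.071], TCP at [649.992, 0.001, 260.716] pointing down, gripper open.
Joint ranges: [-2.7, 2.7], [-0.37, 2.16], [-1.27, 1.26], [0.24, 2.4], [-1.31, 4.45], [0.19, 1.91], [-2.76, 2.76]. Speed limits (rad/s): [2.39, 2.39, 3.14, 3.14, 3.14, 3.14, 3.14].

INTERFACE

Orientations are given as [roll, pitch, yaw] about the fixed x, y, z axes, in that order (R = Rz(yaw) Ry(pitch) Rx(roll)).
In Python, from bench import robot gives the robot as it stands.
- The arm moves only by the shell command python3 nudge.py 'ROWS' [FORCE]. ROWS is a JSON list of rows, 1 to 5 of them, each of 7 numbers: the opening from 0.0 (shut) to 1.0 (fully open), then dx, dy, dz in mm, then a rotation vector rx, ry, rz in rad; each row shifts and turns the commanded pose from where the row before left it, along the tool's axes as they then stand; what a row does not reach is not made up. A row lasts 1/8 s, in which the tool goes at most 62.5 mm and 0.188 rad, less where a joint would pass 70% of its speed; a pose out of reach is approached as far as the arm can. The fingers move at their own pace and stop on an object; FORCE is the grip in N (left out, the last holds). Time passes only in rows, so rows that do not move let the fingers close. It prints the time, the measured TCP pose, the force, the opening and the grip force at its end.
- robot.state(): the state, without advancing time (a new reading comes with each control period).
- robot.capture(name): name is "scene" or "side" or "wrist"; returns the picture (420x560x3 uint8, blue, green, red); there is no depth.
- robot.camera_model(name): a dict with "fx", "fy", "cx", "cy" (pixels), "rvec" (rotation vector, rad) and "tvec" (3), from world to camera coordinates, as OpenCV has them. Camera axes: x right, y down, z forward; pixel columns grow to the right and rows downward; lengths in mm; the calibration is good to about 2 mm. The wrist camera is an equidistant fisheye: a pixel r from the principal point sees the ray r / f radians off the axis. A picture is of the moment at which its call begins: read the wrist's pose just before it. camera_model takes no time and is no camera call; for the wrist camera it gives the pose at the moment of the call.
- robot.finish_job(): hands the job in; it is judged then, once.
The state is a dict: "t": time; "qpos": joint angles; "qvel": joint speeds; "joint_efforts": joint torques, N m; "position": TCP position; "tool_rot": TCP orientation; "contact_force": force on the tool from outside, world axes, zero at the start; "wrist_torque": the same for the moment, N m; "finger_gap": opening from 0.0 (shut) to 1.0 (fully open); "gripper_force": force on a finger pad.
Only numpy, scipy, OpenCV 4.12 (cv2) and the standard library are available. Lean on these libraries where they do the work, as an engineer would, in place of code of your own. Each camera call takes 0.05 s, during which the arm holds its last target. There are 200 camera calls.

## Working session

There is one attempt and no reset: what is moved stays moved. The work goes in short steps, Python scripts to look and compute and a shell command to move; the robot and the scene stay as the last step left them, time stands still between calls to the robot, and variables do not carry over. Pictures are saved under pics/ and viewed, at most 10 in all, crops included, and the job is handed in when it is done.

```bash
ls; mkdir -p pics; python3 - <<'E'
from bench import robot
import cv2,numpy as np
a=robot.capture("scene");b=robot.capture("side")
cv2.imwrite("pics/scene0.png",a);cv2.imwrite("pics/side0.png",b)
for n in("scene","side","wrist"):print(n,robot.camera_model(n))
s=robot.state();print(s["t"],s["position"],s["tool_rot"],s["finger_gap"])
E
```

```text
bench.py
nudge.py
pics
scene {'fx': 480.63179294447747, 'fy': 480.63179294447747, 'cx': 277.88454639794656, 'cy': 206.6359798664873, 'rvec': array([ 0.58743526, -2.40059893,  1.51387359]), 'tvec': array([524.90751139, 161.9657497 , 840.68401578])}
side {'fx': 426.67257836674895, 'fy': 426.67257836674895, 'cx': 280.73161660659406, 'cy': 207.4437112536923, 'rvec': array([ 2.18960679, -0.69076393,  0.29779284]), 'tvec': array([-468.09609233,  251.0250115 ,  669.86811669])}
wrist {'fx': 325.19226210127806, 'fy': 325.19226210127806, 'cx': 275.72562422761507, 'cy': 212.57068866186532, 'rvec': array([-2.81386670e+00,  6.40554906e-04,  1.11535623e-03]), 'tvec': array([-647.77759892,  -42.55231846,  390.25600504])}
0.1 [ 6.49491438e+02 -1.86249585e-02  2.59949576e+02] [-3.14007934e+00  1.25916750e-04  1.57088920e+00] 1.001376593586489
```

View pics/scene0.png

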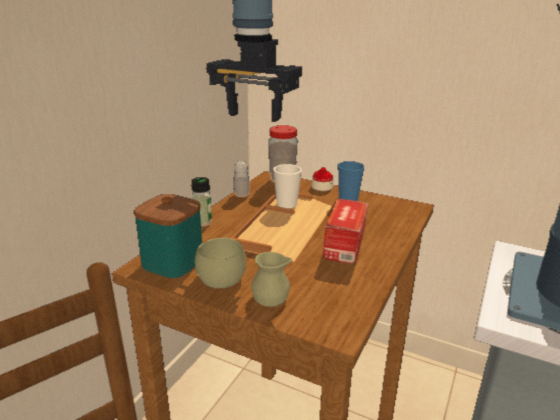

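View pics/side0.png

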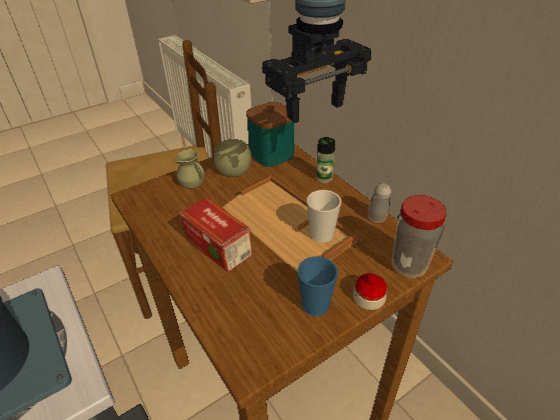

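```bash
python3 - <<'E'
from bench import robot
import cv2
a=robot.capture("wrist");cv2.imwrite("pics/wrist0.png",a)
E
```

```text
(no output)
```

View pics/wrist0.png

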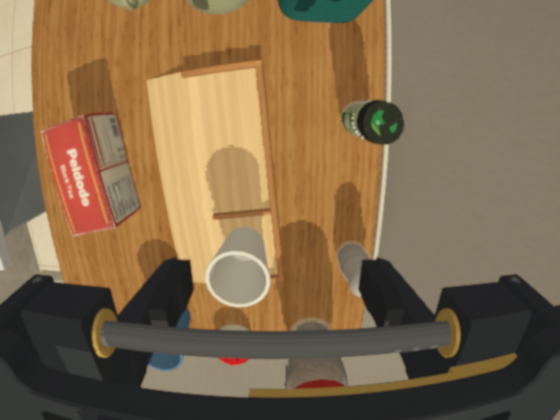

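The scene view shows the board in the middle, with the white cup at (288,187), the blue cup at (350,180) right of the carton, and the carton at (347,230). In the side view the blue cup rim is near (318,270), the white rim near (323,203) and the carton at (215,233). In the wrist view the carton top spans (43,129) to (113,224), the board corners are at (149,79), (261,61) and (276,277), and the white rim is at (239,280).

```bash
cat > h.py <<'E'
import cv2,numpy as np
from bench import robot
def ray(m,p):
    R=cv2.Rodrigues(np.array(m["rvec"]))[0];t=np.array(m["tvec"])
    x=(p[0]-m["cx"])/m["fx"];y=(p[1]-m["cy"])/m["fy"]
    if m.get("fish"):
        r=np.hypot(x,y);s=np.sin(r)/max(r,1e-9);d=np.array([x*s,y*s,np.cos(r)])
    else: d=np.array([x,y,1.])
    d=R.T@d;return -R.T@t,d/np.linalg.norm(d)
def plane(m,p,z):
    o,d=ray(m,p);return o+d*(z-o[2])/d[2]
def tri(*mp):
    A=np.zeros((3,3));b=np.zeros(3);L=[]
    for m,p in mp:
        o,d=ray(m,p);P=np.eye(3)-np.outer(d,d);A+=P;b+=P@o;L.append((o,P))
    x=np.linalg.solve(A,b);return x,[round(float(np.linalg.norm(P@(x-o))),1) for o,P in L]
def model(n):
    m=dict(robot.camera_model(n));m["fish"]=n=="wrist";return m
def mask(im,lo,hi):
    h=cv2.cvtColor(im,cv2.COLOR_BGR2HSV)
    if lo[0]<0: k=cv2.inRange(h,(0,)+lo[1:],hi)|cv2.inRange(h,(180+lo[0],)+lo[1:],(180,)+hi[1:])
    else: k=cv2.inRange(h,lo,hi)
    return cv2.morphologyEx(k,cv2.MORPH_OPEN,np.ones((3,3)))
def blobs(k,n=4,amin=60):
    c=[x for x in cv2.findContours(k,cv2.RETR_EXTERNAL,cv2.CHAIN_APPROX_NONE)[0] if cv2.contourArea(x)>amin]
    return sorted(c,key=cv2.contourArea,reverse=True)[:n]
BLUE=((95,100,40),(115,255,255));RED=((-8,150,70),(8,255,255));WHITE=((0,0,140),(180,50,255));WOOD=((10,40,120),(25,160,255))
E
python3 - <<'E'
from h import *
np.set_printoptions(precision=1,suppress=True)
I={"scene":cv2.imread("pics/scene0.png"),"side":cv2.imread("pics/side0.png"),"wrist":cv2.imread("pics/wrist0.png")}
M={n:model(n) for n in I}
for n in I:
  for cn,c in(("BLUE",BLUE),("RED",RED),("WHITE",WHITE),("WOOD",WOOD)):
    if n=="wrist" and cn=="WHITE": pass
    for b in blobs(mask(I[n],*c),6):
      b=b[:,0];x,y,w,h=cv2.boundingRect(b)
      if cn=="WHITE" and not(250<x<340 and n!="wrist" or 200<x<280): continue
      l=b[b[:,0]==x].mean(0);r=b[b[:,0]==x+w-1].mean(0)
      hull=cv2.approxPolyDP(cv2.convexHull(b),4,True)[:,0].tolist() if cn in("RED","WOOD") else ""
      print(n,cn,(x,y,w,h),l,r,hull if w*h>1500 else "")
E
```

```text
scene RED (324, 199, 42, 56) [324.  241.5] [365. 208.] [[338, 199], [365, 203], [357, 254], [324, 247], [327, 222]]
scene RED (270, 126, 27, 13) [270. 132.] [296. 132.] 
scene RED (314, 168, 19, 14) [314. 176.] [332. 177.] 
scene WHITE (238, 29, 30, 6) [238.   30.5] [267.   30.5] 
scene WOOD (0, 0, 560, 420) [  0. 160.] [559.  138.6] [[559, 0], [559, 364], [471, 419], [393, 419], [0, 320], [0, 0]]
scene WOOD (159, 324, 164, 96) [159. 326.] [322. 390.] [[159, 324], [321, 385], [320, 419], [170, 419]]
scene WOOD (0, 355, 113, 65) [  0.  409.5] [112.  398.5] [[103, 355], [110, 402], [75, 419], [0, 419], [0, 400]]
scene WOOD (347, 286, 51, 134) [347. 418.] [397. 288.] [[396, 286], [378, 418], [347, 419], [352, 368]]
scene WOOD (0, 313, 99, 62) [  0.  361.5] [ 98. 331.] [[94, 313], [96, 334], [0, 374], [0, 349]]
scene WOOD (196, 237, 46, 51) [196.  264.5] [241.  263.5] [[235, 239], [239, 277], [226, 286], [208, 285], [196, 266], [202, 242]]
side RED (181, 199, 67, 58) [181. 219.] [247. 231.] [[203, 199], [247, 230], [210, 256], [189, 240], [181, 220], [185, 209]]
side RED (402, 195, 44, 3
[... 1262 characters left out ...]
3], [355, 328], [323, 273], [305, 166], [307, 57], [313, 22], [377, 0]]
wrist WOOD (142, 0, 142, 331) [142.   94.7] [283.  271.3] [[250, 0], [274, 99], [283, 278], [274, 330], [205, 329], [145, 163], [142, 72], [161, 0]]
wrist WOOD (142, 352, 267, 45) [142.  384.5] [408. 383.] [[408, 386], [314, 395], [237, 396], [142, 386], [147, 368], [184, 356], [397, 352]]
wrist WOOD (0, 0, 37, 116) [ 0.  57.5] [36.   0.5] [[36, 0], [34, 111], [0, 115], [0, 0]]
wrist WOOD (0, 211, 69, 91) [  0. 286.] [ 68. 281.] [[47, 211], [55, 223], [68, 282], [0, 301], [5, 236]]
wrist WOOD (89, 113, 68, 128) [ 89.  119.5] [156.  234.5] [[89, 117], [115, 113], [128, 125], [151, 185], [156, 239], [147, 240], [115, 221]]
```

```bash
python3 - <<'E'
from h import *
np.set_printoptions(precision=1,suppress=True)
I={"scene":cv2.imread("pics/scene0.png"),"side":cv2.imread("pics/side0.png"),"wrist":cv2.imread("pics/wrist0.png")}
M={n:model(n) for n in I}
for n,p in(("scene",(350,185)),("side",(318,295)),("scene",(288,190)),("side",(323,225))):
  print(n,cv2.cvtColor(I[n],cv2.COLOR_BGR2HSV)[p[1],p[0]])
def sub(n,ps):
  g=cv2.cvtColor(I[n],cv2.COLOR_BGR2GRAY)
  return cv2.cornerSubPix(g,np.float32(ps).reshape(-1,1,2),(4,4),(-1,-1),(3,30,.01))[:,0]
W=M["wrist"]
for p in sub("wrist",[(43,129),(88,115),(77,235),(113,224)]): print("carton top",p,plane(W,p,73))
for p in sub("wrist",[(261,61),(276,277),(184,75)]): print("board rail top",p,plane(W,p,22))
p=sub("wrist",[(149,79)])[0];print("ramp foot",p,plane(W,p,0))
for p in sub("wrist",[(215,216),(271,211)]): print("divider",p,plane(W,p,22))
c=[b for b in blobs(mask(I["wrist"],*WHITE),20) if 200<cv2.boundingRect(b)[0]<215][0][:,0]
lower=c[c[:,1]>278].astype(np.float32)
e=cv2.fitEllipse(lower);print("white rim",e,plane(W,e[0],102))
P=np.array([plane(W,q,102) for q in lower]);x,y=P[:,0],P[:,1]
s=np.linalg.lstsq(np.c_[x,y,np.ones(len(x))],x*x+y*y,rcond=None)[0];print(s[:2]/2,np.sqrt(s[2]+(s[:2]**2).sum()/4))
E
```

```text
scene [101  95 113]
side [99 97 89]
scene [ 17  63 213]
side [ 17  75 174]
carton top [ 40.6 132.4] [379.4  76.5  73. ]
carton top [ 88. 115.] [450.5  88.1  73. ]
carton top [ 77. 235.] [411.8 -48.4  73. ]
carton top [115.5 226. ] [469.4 -36.1  73. ]
board rail top [260.5  59.7] [631.6 136.9  22. ]
board rail top [276. 277.] [ 648.2 -124.5   22. ]
board rail top [182.1  77.4] [543.9 121.   22. ]
ramp foot [146.4  79.6] [491.5 124.7   0. ]
divider [212.  218.1] [571.8 -44.7  22. ]
divider [269.5 210.8] [640.6 -35.6  22. ]
white rim ((237.4728240966797, 280.58892822265625), (48.96800231933594, 61.49021530151367), 99.53772735595703) [609.6 -82.5 102. ]
[609.3 -81.8] 31.330684649342174
```

```bash
python3 nudge.py '[[1,0,-25,-10,0,0,0.18],[1,-5,-25,-10,0,0,0.18],[1,-10,-25,-10,0,0,0.18],[1,-15,-20,-10,0,0,0.18],[1,-15,-15,-10,0,0,0.18]]'; python3 nudge.py '[[1,0,0,0,0,0,0.18],[1,0,0,0,0,0,0.18],[1,0,0,0,0,0,0.18],[1,0,0,0,0,0,0.13],[1,0,0,0,0,0,0]]'
python3 - <<'E'
from h import *
np.set_printoptions(precision=3,suppress=True)
s=robot.state();print(s["t"],s["position"],s["tool_rot"],s["qpos"])
m=model("wrist");a=robot.capture("wrist");cv2.imwrite("pics/w1.png",a);np.save("w1.npy",m)
E
```

```text
t: 0.78
position: [525.4, -5.1, 310.8]
tool_rot: [-3.141, 0.0, 0.665]
contact_force: [-0.7, 0.9, 1.0]
finger_gap: 0.996
gripper_force: 0.0
t: 1.4
position: [526.4, -4.9, 310.5]
tool_rot: [3.141, 0.0, 0.002]
contact_force: [0.0, 0.4, 0.2]
finger_gap: 1.002
gripper_force: 0.0
1.4 [526.351  -4.901 310.521] [3.141 0.    0.002] [-0.31   0.274  0.284  1.823 -0.087  1.058 -1.562]
```

View pics/w1.png

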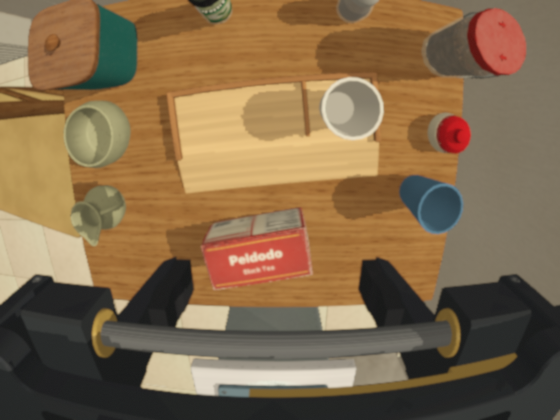

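The wrist view now shows the whole board: ramp foot corners (184,191) and (379,174), rail corner (168,94). The carton top is the red face with corners about (204,250), (306,230), (312,274) and (215,289). The white rim is at (352,108) and the blue rim at (438,205), with clear space around the carton.

```bash
cat >> h.py <<'E'
def circ(m,c,z):
    P=np.array([plane(m,q,z) for q in c]);x,y=P[:,0],P[:,1]
    s=np.linalg.lstsq(np.c_[x,y,np.ones(len(x))],x*x+y*y,rcond=None)[0];return s[:2]/2,np.sqrt(s[2]+(s[:2]**2).sum()/4)
def sub(im,ps,w=4):
    g=cv2.cvtColor(im,cv2.COLOR_BGR2GRAY)
    return cv2.cornerSubPix(g,np.float32(ps).reshape(-1,1,2),(w,w),(-1,-1),(3,30,.01))[:,0]
BLUE=((90,70,30),(115,255,255))
E
python3 - <<'E'
from h import *
np.set_printoptions(precision=1,suppress=True)
im=cv2.imread("pics/w1.png");m=np.load("w1.npy",allow_pickle=True).item()
P=sub(im,[(204,250),(306,230),(312,274),(215,289)],3)
for p in P: print("carton",p,plane(m,p,73))
k=mask(im,(-8,120,60),(8,255,255));b=[x for x in blobs(k) if 195<cv2.boundingRect(x)[0]<215][0]
print(cv2.approxPolyDP(cv2.convexHull(b),3,True)[:,0].tolist())
for n,z,ps in(("foot",0,[(184,191),(379,174)]),("rail",22,[(168,94),(178,160),(376,75)]),("div",22,[(304,135),(310,135),(302,83),(308,82)])):
  for q,p in zip(ps,sub(im,ps)): print(n,q,p,plane(m,p,z))
# crops for checking
z=cv2.resize(im[60:300,160:470],None,fx=2.5,fy=2.5,interpolation=2);cv2.imwrite("pics/w1c.png",z)
for b in blobs(mask(im,*BLUE),3):
  x,y,w,h=cv2.boundingRect(b);print("blue",(x,y,w,h))
I={"scene":cv2.imread("pics/scene0.png"),"side":cv2.imread("pics/side0.png")}
for n in I:
  for b in blobs(mask(I[n],*BLUE),3): 
    b=b[:,0];x,y,w,h=cv2.boundingRect(b);print(n,"blue",(x,y,w,h),b[b[:,0]==x].mean(0),b[b[:,0]==x+w-1].mean(0))
E
```

```text
carton [203.7 251.7] [434.9  85.8  73. ]
carton [306. 230.] [464.6 -40.3  73. ]
carton [310.2 275.9] [401.4 -48.2  73. ]
carton [215. 289.] [380.4  75.6  73. ]
[[303, 229], [308, 269], [212, 284], [203, 242]]
foot (184, 191) [185.2 192.8] [491.2 124.2   0. ]
foot (379, 174) [375.8 175.3] [ 517.3 -144.4    0. ]
rail (168, 94) [166.3  93.9] [630.  136.6  22. ]
rail (178, 160) [177.2 162.7] [538.6 125.9  22. ]
rail (376, 75) [376.   73.2] [ 656.6 -131.3   22. ]
div (304, 135) [307.8 136.2] [571.2 -44.4  22. ]
div (310, 135) [307.8 136.2] [571.2 -44.4  22. ]
div (302, 83) [302.8  83.9] [637.5 -37.3  22. ]
div (308, 82) [308.  82.] [640.1 -43.8  22. ]
blue (401, 177, 61, 56)
scene blue (339, 162, 24, 38) [339.  166.5] [362.  167.5]
side blue (298, 257, 39, 59) [298. 273.] [336. 272.]
```

View pics/w1c.png

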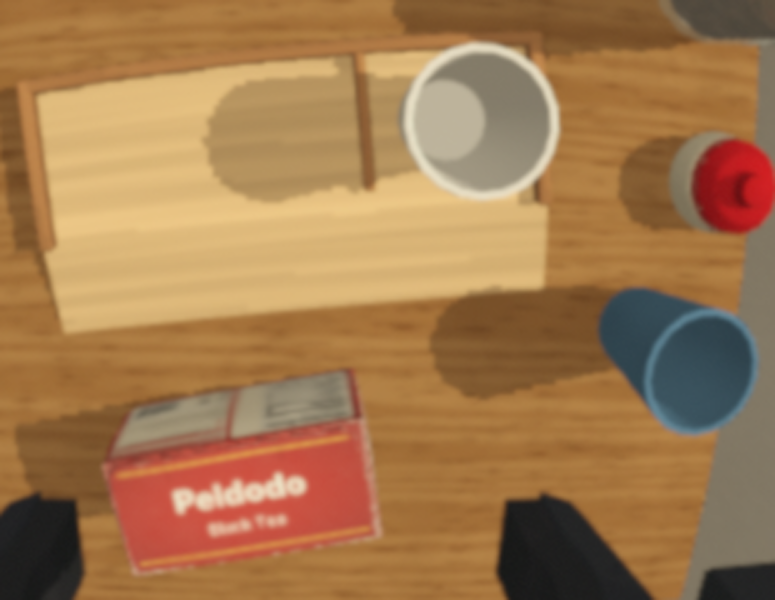

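The crop shows the carton top corners at crop (107,467), (358,418), (380,537) and (135,572), with the bottom front edge from (128,407) to (350,372). The blue rim centre is near crop (700,370) and the white rim near (481,120).

```bash
python3 - <<'E'
from h import *
np.set_printoptions(precision=1,suppress=True)
im=cv2.imread("pics/w1.png");m=np.load("w1.npy",allow_pickle=True).item()
f=lambda p:(p[0]/2.5+160-.3,p[1]/2.5+60-.3)
yaw=.097;C=np.array([573.8,-3.7]);R=np.array([[np.cos(yaw),-np.sin(yaw)],[np.sin(yaw),np.cos(yaw)]])
B=lambda p:R.T@(p[:2]-C)
T=[plane(m,f(p),73) for p in((107,467),(358,418),(380,537),(135,572))]
for p in T: print("top",p,B(p))
c=sum(T)/4;print("centre",c,B(c))
for p in((128,407),(350,372)): q=plane(m,f(p),0);print("bottom",q,B(q))
I={"scene":cv2.imread("pics/scene0.png"),"side":cv2.imread("pics/side0.png")};M={n:model(n) for n in I}
# rims: coarse pixel centres
print("white",tri((m,f((481,120))),(M["side"],(323,203.)),(M["scene"],(288,172))))
print("blue",tri((m,f((699,370))),(M["side"],(317,272.5)),(M["scene"],(350.5,167))))
for n,k,z in(("white",mask(im,(0,0,175),(180,70,255)),102),("blue",mask(im,*BLUE),90)):
  for b in blobs(k,3):
    b=b[:,0];x=cv2.boundingRect(b)
    if n=="white" and not 310<x[0]<330: continue
    r=b[b[:,1]>108] if n=="white" else b[(b[:,0]>437)|(b[:,1]>208)]
    print(n,x,circ(m,r,z))
for p in((107,467),(380,537)):print(f(p))
E
```

```text
top [442.1  86.7  73. ] [-122.4  102.7]
top [468.6 -36.4  73. ] [-107.9  -22.4]
top [403.4 -49.9  73. ] [-174.1  -29.5]
top [381.1  77.3  73. ] [-183.9   99.3]
centre [423.8  19.4  73. ] [-147.1   37.5]
bottom [446.6  89.3   0. ] [-117.6  104.9]
bottom [467.9 -37.7   0. ] [-108.7  -23.6]
white (array([609.2, -84. ,  95.3]), [0.8, 1.2, 1.4])
blue (array([ 498.2, -206.2,   86. ]), [1.5, 1.4, 0.6])
white (321, 77, 63, 63) (array([609.3, -82.3]), np.float64(32.62628439602327))
blue (401, 177, 61, 56) (array([ 498.3, -202.5]), np.float64(31.724873489348237))
(202.5, 246.5)
(311.7, 274.5)
```

```bash
python3 nudge.py '[[1,-40,0,0,0,0,-0.097],[1,-40,0,20,0,0,0],[1,-40,-6,40,0,0,0],[1,-30,-6,40,0,0,0],[1,0,0,0,0,0,0]]'; python3 -c "
from bench import robot;print(robot.state()['qpos'].round(2))"
```

```text
t: 2.08
position: [371.8, -4.0, 208.7]
tool_rot: [3.142, 0.007, 0.101]
contact_force: [0.7, -0.3, 0.1]
finger_gap: 1.006
gripper_force: 0.0
[-0.33  0.14  0.24  2.28 -0.05  0.73 -1.53]
```

```bash
python3 nudge.py '[[1,0,-9,20,0,0.1,0],[1,-8,-9,30,0,0.1,0],[1,-10,0,30,0,0.1,0],[1,-10,0,25,0,0,0],[1,0,0,0,0,0,0]]'; python3 -c "
from bench import robot;print(robot.state()['qpos'].round(2))"
```

```text
t: 2.7
position: [335.2, -21.5, 127.5]
tool_rot: [3.059, 0.008, 0.111]
contact_force: [0.2, 0.1, 0.7]
finger_gap: 0.999
gripper_force: 0.0
[ 0.29  0.31 -0.48  2.39  0.46  0.53 -2.04]
```

```bash
python3 nudge.py '[[1,15,-20,0,0.04,0,0.01],[1,15,-16,0,0.04,0,0],[1,0,0,20,0,0,0],[1,0,0,20,0,0,0],[1,0,0,0,0,0,0]]'; python3 -c "
from bench import robot;print(robot.state()['qpos'].round(2))"
```

```text
t: 3.32
position: [361.8, 18.0, 85.4]
tool_rot: [3.134, 0.006, 0.105]
contact_force: [-1.2, -0.4, 0.4]
finger_gap: 0.998
gripper_force: 0.0
[ 0.2   0.45 -0.44  2.34  0.48  0.43 -2.11]
```

```bash
python3 nudge.py '[[1,0,0,20,0,0,0],[1,0,0,22,0,0,0],[1,8,0,0,0,0,0],[1,8,0,0,0,0,0],[1,6,0,0,0,0,0]]'; python3 nudge.py '[[1,6,0,0,0,0,0],[1,6,0,0,0,0,0],[1,6,0,0,0,0,0],[1,6,0,0,0,0,0],[1,0,0,0,0,0,0]]';python3 -c "
from bench import robot;print(robot.state()['qpos'].round(2))"
```

```text
t: 3.95
position: [383.8, 20.2, 44.0]
tool_rot: [3.136, 0.004, 0.103]
contact_force: [-0.5, 1.2, 0.8]
finger_gap: 0.999
gripper_force: 0.7
t: 4.58
position: [407.5, 22.8, 43.0]
tool_rot: [3.137, 0.004, 0.103]
contact_force: [-0.0, -0.2, -0.6]
finger_gap: 1.001
gripper_force: 0.0
[ 0.14  0.59 -0.37  2.25  0.57  0.39 -2.17]
```

```bash
python3 - <<'E'
from h import *
a=robot.capture("wrist");b=robot.capture("side")
cv2.imwrite("pics/w2.png",np.hstack([cv2.resize(a,(400,300)),cv2.resize(b[120:345,120:420],(400,300))]))
E
```

```text
(no output)
```

View pics/w2.png

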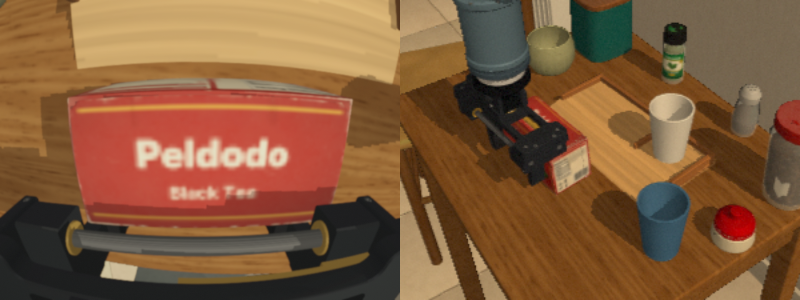

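The left half (wrist) shows the carton squared to both fingers, with its top edge from (68,98) to (350,98). The right half (side) shows it upright, just short of the ramp. Next I tilt the tool so that the contact is low, then push up the ramp.

```bash
python3 nudge.py '[[1,3,0,0,0,0.1,0],[1,3,0,0,0,0.1,0],[1,3,0,0.6,0,0.1,0],[1,0,0,0,0,0,0]]'; python3 -c "
from bench import robot;print(robot.state()['qpos'].round(2))"
```

```text
t: 5.18
position: [412.8, 15.4, 74.8]
tool_rot: [3.134, -0.221, 0.11]
contact_force: [-0.1, -0.4, -0.7]
finger_gap: 0.999
gripper_force: 0.0
[ 0.15  0.47 -0.36  2.39  1.17  0.19 -2.76]
```

```bash
python3 nudge.py '[[1,-8,0,0,0,-0.11,0.006],[1,-4,-8,0,0,-0.11,0],[1,0,0,0,0,0,0]]'; python3 -c "
from bench import robot;print(robot.state()['qpos'].round(2))"
```

```text
t: 5.55
position: [403.4, 21.6, 70.5]
tool_rot: [3.131, -0.025, 0.097]
contact_force: [0.5, 0.2, -0.6]
finger_gap: 1.001
gripper_force: 0.0
[ 0.34  0.56 -0.6   2.27  0.74  0.49 -2.34]
```

```bash
python3 nudge.py '[[1,-4,0,14,0,0.02,0],[1,0,0,14,0,0,0],[1,5,0,0,0,0,0],[1,6,-0.4,0,0,0,0],[1,6,-0.4,0,0,0,0]]'; python3 nudge.py '[[1,6,-0.4,0,0,0,0],[1,6,-0.4,0,0,0,0],[1,6,-0.4,0,0,0,0],[1,0,0,0,0,0,0]]';python3 -c "
from bench import robot;print(robot.state()['qpos'].round(2))"
```

```text
t: 6.18
position: [416.9, 22.4, 44.1]
tool_rot: [3.128, -0.045, 0.101]
contact_force: [-1.7, -0.4, -0.2]
finger_gap: 1.0
gripper_force: 0.7
t: 6.68
position: [433.6, 24.9, 44.3]
tool_rot: [3.127, -0.043, 0.101]
contact_force: [-4.2, -1.3, 2.8]
finger_gap: 1.0
gripper_force: 1.8
[ 0.27  0.64 -0.53  2.21  0.82  0.45 -2.4 ]
```

```bash
python3 nudge.py '[[1,6,-0.4,0.3,0,0.02,0],[1,6,-0.4,0.4,0,0.02,0],[1,6,-0.4,0.5,0,0.02,0],[1,6,-0.4,0.6,0,0.02,0],[1,6,-0.4,0.7,0,0.02,0]]';python3 -c "
from bench import robot;print(robot.state()['qpos'].round(2))"
```

```text
t: 7.3
position: [464.3, 30.4, 44.4]
tool_rot: [3.128, -0.146, 0.103]
contact_force: [-0.6, -0.3, -2.1]
finger_gap: 1.005
gripper_force: 0.9
[ 0.18  0.62 -0.43  2.22  0.95  0.33 -2.53]
```

```bash
python3 nudge.py '[[1,6,-0.5,0.8,0,0.02,0],[1,6,-0.5,0.9,0,0.02,0],[1,6,-0.5,1,0,0.02,0],[1,6,-0.5,1.2,0,0.02,0],[1,0,0,0,0,0,0]]';python3 - <<'E'
from h import *
print(robot.state()['qpos'].round(2))
a=robot.capture("wrist");b=robot.capture("side")
cv2.imwrite("pics/w3.png",np.hstack([cv2.resize(a,(400,300)),cv2.resize(b[120:345,120:420],(400,300))]))
E
```

```text
t: 7.92
position: [488.2, 35.2, 44.9]
tool_rot: [3.127, -0.225, 0.105]
contact_force: [-1.0, 0.5, -0.8]
finger_gap: 0.999
gripper_force: 0.5
[ 0.08  0.61 -0.31  2.22  1.11  0.23 -2.7 ]
```

View pics/w3.png

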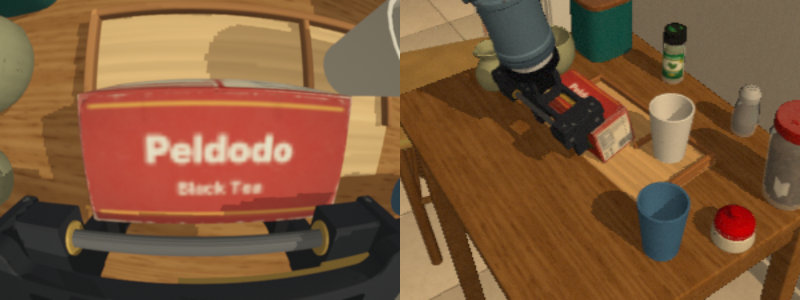

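The carton is upright on the ramp with its front on the deck. It clears the divider at (308,90) and the left rail at (93,85). I continue straight.

```bash
python3 nudge.py '[[1,6,0,1.4,0,0,0],[1,6,0,1.4,0,0,0],[1,6,0,1.4,0,0,0],[1,6,0,1.4,0,0,0],[1,6,0,1.4,0,0,0]]';python3 -c "
from bench import robot;print(robot.state()['qpos'].round(2))"
```

```text
t: 8.65
position: [519.0, 37.8, 44.6]
tool_rot: [3.127, -0.225, 0.104]
contact_force: [-1.2, -0.1, -0.5]
finger_gap: 0.997
gripper_force: 0.7
[ 0.14  0.65 -0.38  2.14  1.03  0.29 -2.6 ]
```

```bash
python3 nudge.py '[[1,6,0,1.4,0,0,0],[1,6,0,1.4,0,0,0],[1,5,0,1.1,0,0,0],[1,3,0,0.7,0,0,0],[1,0,0,0,0,0,0]]';python3 nudge.py '[[1,2,0,0.5,0,0,0],[1,2,0,0.5,0,0,0]]';python3 nudge.py '[[1,2,0,0.5,0,0,0],[1,0,0,0,0,0,0]]'
```

```text
t: 9.28
position: [539.1, 40.0, 44.6]
tool_rot: [3.127, -0.225, 0.104]
contact_force: [-0.3, -1.3, -0.3]
finger_gap: 1.003
gripper_force: 0.2
t: 9.52
position: [542.5, 40.3, 44.4]
tool_rot: [3.127, -0.224, 0.105]
contact_force: [-3.7, 0.9, 2.1]
finger_gap: 1.0
gripper_force: 1.5
t: 9.78
position: [545.1, 40.6, 44.4]
tool_rot: [3.127, -0.224, 0.104]
contact_force: [-1.2, -0.5, 1.1]
finger_gap: 1.003
gripper_force: 1.0
```

```bash
python3 nudge.py '[[1,2,0,0.5,0,0,0],[1,0,0,0,0,0,0]]';python3 nudge.py '[[1,2,0,0.5,0,0,0],[1,0,0,0,0,0,0]]'
```

```text
t: 10.02
position: [547.1, 40.7, 44.4]
tool_rot: [3.127, -0.224, 0.104]
contact_force: [-2.2, -0.4, 0.6]
finger_gap: 1.003
gripper_force: 1.1
t: 10.28
position: [547.8, 40.8, 43.9]
tool_rot: [3.127, -0.222, 0.104]
contact_force: [-7.5, -0.9, 5.0]
finger_gap: 0.999
gripper_force: 3.3
```

```bash
python3 nudge.py '[[1,2,0,0.5,0,0,0.007],[1,0,0,0,0,0,0]]';python3 nudge.py '[[1,-8,0,-2,0,0,0],[1,-16,0,-4,0,-0.03,0],[1,-20,0,-20,0,-0.06,0],[1,-20,0,-40,0,-0.065,0],[1,0,0,-50,0,-0.065,0]]'
```

```text
t: 10.52
position: [548.2, 41.1, 43.4]
tool_rot: [3.128, -0.22, 0.098]
contact_force: [-11.4, -0.7, 7.2]
finger_gap: 0.997
gripper_force: 5.8
t: 11.15
position: [471.4, 34.9, 147.9]
tool_rot: [3.13, 0.003, 0.096]
contact_force: [0.6, 0.1, 0.1]
finger_gap: 1.004
gripper_force: 0.0
```

```bash
python3 nudge.py '[[1,10,30,-40,0,0,0],[1,10,30,-40,0,0,0],[1,10,30,-40,0,0,0],[1,0,30,-30,0,0,0],[1,0,0,0,0,0,0]]';python3 - <<'E'
from h import *
print(robot.state()['qpos'].round(2))
m=model("wrist");a=robot.capture("wrist");cv2.imwrite("pics/w4.png",a);np.save("w4.npy",m)
b=robot.capture("side");cv2.imwrite("pics/side4.png",b);c=robot.capture("scene");cv2.imwrite("pics/scene4.png",c)
cv2.imwrite("pics/w4v.png",np.hstack([cv2.resize(a,(460,345)),cv2.resize(b[120:345,150:370],(337,345))]))
E
```

```text
t: 11.78
position: [515.7, -82.0, 301.0]
tool_rot: [3.128, -0.007, 0.09]
contact_force: [-0.3, 0.5, 0.1]
finger_gap: 1.003
gripper_force: 0.0
[ 0.76  0.4  -0.88  1.8   0.35  1.1  -1.72]
```

View pics/w4v.png

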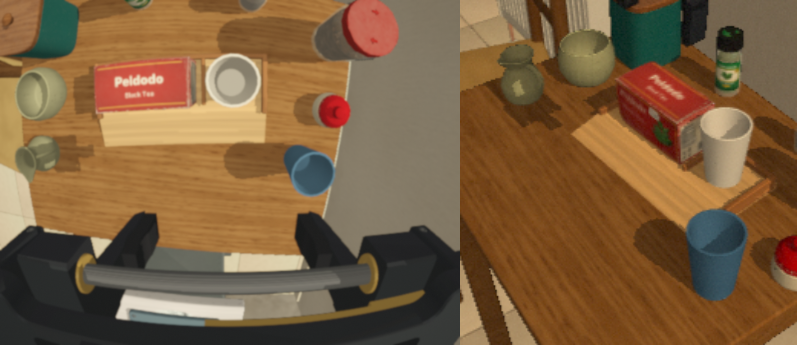

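The wrist view shows the carton's top square and parallel to the back rail, with the white cup at (232,80) and the blue rim at (313,175) in the half-view, all upright. Now I measure the cups from two wrist positions.

```bash
python3 - <<'E'
from h import *
np.set_printoptions(precision=1,suppress=True)
def fitc(im,m,which,z):
  if which=="blue":
    b=blobs(mask(im,*BLUE),1)[0][:,0]; C0=np.array([498.3,-203])
  else:
    b=[x for x in blobs(mask(im,(0,0,170),(180,70,255)),20) if cv2.boundingRect(x)[2]<90 and np.linalg.norm(circ(m,x[:,0],102)[0]-[609,-82])<25][0][:,0]; C0=np.array([609,-82.5])
  cam=ray(m,(0,0))[0][:2]
  u=(C0-cam)/np.linalg.norm(C0-cam)
  for it in range(3): # keep the rim arc on the far side from the camera nadir
    P=np.array([plane(m,q,z)[:2] for q in b]);k=((P-C0)@u>-5)&(np.abs(np.linalg.norm(P-C0,axis=1)-33)<6)
    C0,r=circ(m,b[k],z)
  return C0,r,k.sum(),cam
from scipy.optimize import brentq
for w,z0 in(("white",102),("blue",90)):
  for z in(z0-8,z0,z0+8):
    print(w,z,[fitc(cv2.imread(f"pics/{n}.png"),np.load(f"{n}.npy",allow_pickle=True).item(),w,z)[:3] for n in("w1","w4")])
E
```

```text
white 94 [(array([609. , -84.2]), np.float64(33.08670229030614), np.int64(96)), (array([609.4, -83.2]), np.float64(32.996366545371444), np.int64(101))]
white 102 [(array([609. , -82.3]), np.float64(32.30656360069066), np.int64(96)), (array([609.1, -82.9]), np.float64(32.19733217627317), np.int64(101))]
white 110 [(array([609. , -80.5]), np.float64(31.50260048861644), np.int64(97)), (array([608.8, -82.7]), np.float64(31.390298720599464), np.int64(103))]
blue 82 [(array([ 495. , -209.8]), np.float64(30.822591426114236), np.int64(70)), (array([ 495.2, -208.4]), np.float64(31.05073290332483), np.int64(77))]
blue 90 [(array([ 497.6, -205.1]), np.float64(30.12320954286909), np.int64(71)), (array([ 497.5, -205.2]), np.float64(30.32516886766599), np.int64(77))]
blue 98 [(array([ 500.2, -200.4]), np.float64(29.421221863894175), np.int64(71)), (array([ 499.9, -202. ]), np.float64(29.59960483200678), np.int64(77))]
```

```bash
python3 nudge.py '[[1,-10,40,30,0.013,-0.007,0],[1,-10,40,35,0,0,0],[1,-9,41,35,0,0,0],[1,0,0,35,0,0,0],[1,0,0,30,0,0,0]]';python3 nudge.py '[[1,0,0,0,0,0,0]]';python3 - <<'E'
from h import *
s=robot.state();print(s['qpos'].round(2))
p=np.array(s['position']);y=s['tool_rot'][2]
d=np.array([497.5,-205.2,91])-p
print(d[0]*np.cos(y)+d[1]*np.sin(y),d[0]*np.sin(y)-d[1]*np.cos(y),-d[2])
E
```

```text
t: 12.55
position: [495.9, -201.6, 132.0]
tool_rot: [-3.139, 0.005, 0.096]
contact_force: [-0.0, 0.5, 0.1]
finger_gap: 1.001
gripper_force: 0.0
t: 12.68
position: [495.0, -200.9, 131.9]
tool_rot: [-3.137, 0.008, 0.097]
contact_force: [-0.3, 0.4, 1.0]
finger_gap: 1.002
gripper_force: 0.0
[ 0.84  0.64 -0.71  1.9   0.56  0.82 -1.65]
2.0763121165438605 4.518307140969197 40.91395280692157
```

```bash
python3 nudge.py '[[1,2,4.5,10,0,0,0],[1,0,0,16,0,0,0],[1,0,0,15,0,0,0],[1,0,0,0,0,0,0]]';python3 nudge.py '[[0.6,0,0,0,0,0,0],[0.6,0,0,0,0,0,0],[0.6,0,0,0,0,0,0]]' 8; python3 nudge.py '[[0.6,0,0,0,0,0,0],[0.6,0,0,0,0,0,0]]'
```

```text
t: 13.18
position: [498.4, -207.1, 92.2]
tool_rot: [-3.14, 0.005, 0.095]
contact_force: [0.2, -0.2, 0.5]
finger_gap: 0.996
gripper_force: 0.0
t: 13.55
position: [499.7, -207.4, 93.9]
tool_rot: [-3.141, 0.002, 0.094]
contact_force: [0.7, 1.2, 0.9]
finger_gap: 0.742
gripper_force: 7.9
t: 13.8
position: [499.7, -207.4, 93.8]
tool_rot: [-3.141, 0.002, 0.095]
contact_force: [-0.9, 0.7, 3.8]
finger_gap: 0.744
gripper_force: 7.8
```

```bash
python3 nudge.py '[[0.6,0,0,-10,0,0,0],[0.6,0,0,-20,0,0,0],[0.6,0,0,-30,0,0,0],[0.6,0,0,-30,0,0,0],[0.6,0,0,-30,0,0,0]]';python3 nudge.py '[[0.6,0,0,-25,0,0,0],[0.6,0,0,-10,0,0,0],[0.6,0,0,0,0,0,0],[0.6,0,0,0,0,0,0]]';python3 - <<'E'
from h import *
s=robot.state();print(s['qpos'].round(2),s['position'])
np.save("w5.npy",model("wrist"));a=robot.capture("wrist");cv2.imwrite("pics/w5.png",a)
b=robot.capture("side");cv2.imwrite("pics/side5.png",b);c=robot.capture("scene");cv2.imwrite("pics/scene5.png",c)
cv2.imwrite("pics/w5v.png",np.hstack([cv2.resize(b[80:330,180:400],(396,450)),cv2.resize(c[60:260,260:440],(404,450))]))
E
```

```text
t: 14.42
position: [499.6, -207.4, 215.6]
tool_rot: [-3.142, 0.002, 0.095]
contact_force: [0.7, 0.0, -0.4]
finger_gap: 0.746
gripper_force: 8.0
t: 14.92
position: [499.1, -207.4, 247.6]
tool_rot: [-3.14, 0.004, 0.094]
contact_force: [-0.3, 0.1, -1.1]
finger_gap: 0.745
gripper_force: 8.0
[ 0.93  0.49 -0.81  1.8   0.41  1.03 -1.52] [ 499.14471515 -207.39616585  247.6003078 ]
```

View pics/w5v.png

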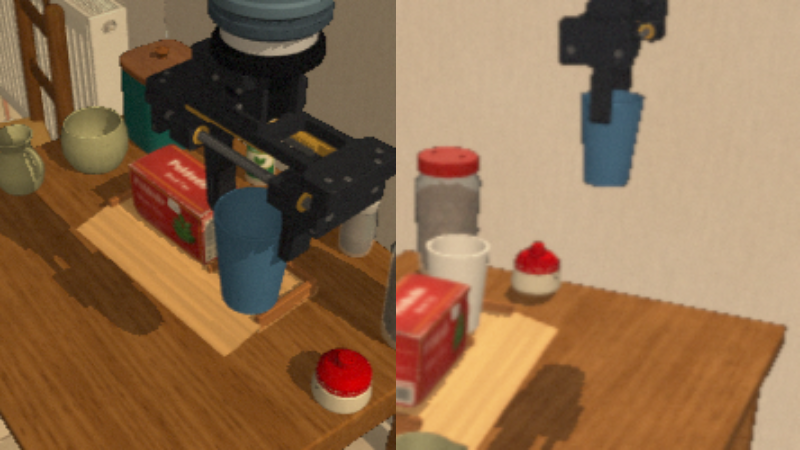

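The side and scene pictures show the blue cup hanging upright between the fingers, clear of everything. Now I find its axis relative to the TCP.

```bash
cat > ax.py <<'E'
from h import *
def axis(sc,si,M):
  out=[]
  rows={}
  for n,im in(("scene",sc),("side",si)):
    b=blobs(mask(im,*BLUE),1)[0];x,y,w,h=cv2.boundingRect(b)
    k=np.zeros(im.shape[:2],np.uint8);cv2.drawContours(k,[b],-1,1,-1)
    pts=[]
    for r in range(y+int(.55*h),y+int(.85*h)):
      c=np.where(k[r])[0];pts.append(((c[0]+c[-1])/2,r))
    rows[n]=np.mean(pts,0); rows[n+"b"]=(np.polyval(np.polyfit(*np.array(pts).T[::-1],1),y+h),y+h)
  A=[];B=[]
  for n in("scene","side"):
    o,d=ray(M[n],rows[n]);nn=np.array([-d[1],d[0]])/np.hypot(*d[:2]);A.append(nn);B.append(nn@o[:2])
  xy=np.linalg.solve(A,B)
  zs=[]
  for n in("scene","side"):  # lowest silhouette point = near side of the foot (r 24)
    o,d=ray(M[n],rows[n+"b"]);t=(np.dot(xy-o[:2],d[:2])/np.dot(d[:2],d[:2]))-24/np.hypot(*d[:2]);zs.append((o+t*d)[2])
  return xy,zs
if __name__=="__main__":
  np.set_printoptions(precision=1,suppress=True)
  M={n:model(n) for n in("scene","side")}
  print(axis(cv2.imread("pics/scene0.png"),cv2.imread("pics/side0.png"),M))
  print(axis(cv2.imread("pics/scene4.png"),cv2.imread("pics/side4.png"),M))
  print(axis(cv2.imread("pics/scene5.png"),cv2.imread("pics/side5.png"),M))
E
python3 ax.py
```

```text
(array([ 498.2, -209.6]), [np.float64(7.267168008268754), np.float64(4.657564049624739)])
(array([ 498.2, -209.6]), [np.float64(-0.9702211195988752), np.float64(4.640084017526078)])
(array([ 497. , -209.3]), [np.float64(156.99161613304102), np.float64(158.6712163415005)])
```

```bash
python3 - <<'E'
from h import *
import ax
np.set_printoptions(precision=1,suppress=True)
M={n:model(n) for n in("scene","side")}
for tag in("0","4"):
  A=[];B=[]
  for n,(x0,y0,x1,y1) in(("scene",(262,155,312,215)),("side",(295,180,350,250))):
    im=cv2.imread(f"pics/{n}{tag}.png");h=cv2.cvtColor(im,cv2.COLOR_BGR2HSV)
    k=np.zeros(im.shape[:2],np.uint8);k[y0:y1,x0:x1]=cv2.inRange(h,(0,0,100),(180,95,255))[y0:y1,x0:x1]
    k=cv2.morphologyEx(cv2.morphologyEx(k,cv2.MORPH_CLOSE,np.ones((5,5))),cv2.MORPH_OPEN,np.ones((3,3)))
    b=blobs(k,1)[0];x,y,w,hh=cv2.boundingRect(b);k[:]=0;cv2.drawContours(k,[b],-1,1,-1)
    pts=[];ws=[]
    for r in range(y+int(.2*hh),y+int(.75*hh)):
      c=np.where(k[r])[0];pts.append(((c[0]+c[-1])/2,r));ws.append(int(c[-1]-c[0]))
    p=np.mean(pts,0);print(n,tag,(x,y,w,hh),p,np.std([q[0] for q in pts]),ws[::4])
    o,d=ray(M[n],p);nn=np.array([-d[1],d[0]])/np.hypot(*d[:2]);A.append(nn);B.append(nn@o[:2])
  print("white axis",np.linalg.solve(A,B))
E
```

```text
scene 0 (262, 155, 50, 53) [287.9 179. ] 2.1451491055166607 [49, 49, 40, 39, 25, 23, 23, 21]
side 0 (307, 190, 34, 52) [322.8 214. ] 0.5347607730783043 [33, 33, 31, 30, 28, 27, 26, 24]
white axis [609.2 -86.9]
scene 4 (262, 155, 50, 52) [290.7 179. ] 3.358663173278007 [49, 49, 40, 39, 25, 9, 6, 5]
side 4 (295, 190, 46, 52) [318.4 214. ] 2.5609107699142006 [37, 45, 44, 43, 42, 40, 26, 24]
white axis [600.5 -84.1]
```

```bash
python3 nudge.py '[[0.6,15,-13.5,0,0,0,0],[0.6,30,-27,0,0,0,0],[0.6,33,-30,0,0,0,0],[0.6,30,-27,0,0,0,0],[0.6,15,-13.8,0,0,0,0]]';python3 nudge.py '[[0.6,0,0,0,0,0,0],[0.6,0,0,0,0,0,0],[0.6,0,0,0,0,0,0]]';python3 - <<'E'
from h import *
import ax
s=robot.state();print(s['qpos'].round(2),s['position'],s["tool_rot"])
b=robot.capture("side");c=robot.capture("scene")
M={n:model(n) for n in("scene","side")};print(ax.axis(c,b,M))
cv2.imwrite("pics/w6v.png",np.hstack([cv2.resize(b[100:260,250:390],(394,450),interpolation=2),cv2.resize(c[80:220,226:352],(405,450),interpolation=2)]))
E
```

```text
t: 15.7
position: [612.7, -82.3, 247.6]
tool_rot: [-3.139, 0.003, 0.097]
contact_force: [0.2, -1.1, -1.2]
finger_gap: 0.747
gripper_force: 8.0
t: 16.08
position: [611.1, -86.6, 247.9]
tool_rot: [3.141, 0.004, 0.093]
contact_force: [0.7, 0.0, -1.5]
finger_gap: 0.748
gripper_force: 8.0
[ 0.6   0.62 -0.78  1.61  0.47  1.12 -1.78] [611.11088663 -86.62487326 247.93041708] [3.14134562 0.00358555 0.09251619]
(array([609.96106132, -88.39491378]), [np.float64(155.23192171065625), np.float64(155.6280686198303)])
```

View pics/w6v.png

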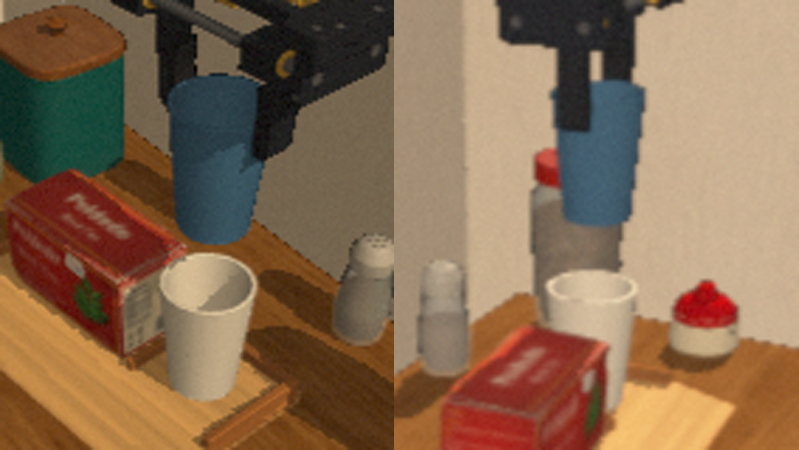

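In the side half the blue foot is at (214,225) and the white mouth at (208,285). In the scene half the foot is at (598,208) and the mouth at (591,287). Both views show the blue cup slightly too far to −y.

```bash
python3 - <<'E'
from h import *
M={n:model(n) for n in("scene","side")}
def s(a,b):
  A=[];B=[]
  for n,p in(("scene",a),("side",b)):
    o,d=ray(M[n],p);q=np.array([-d[1],d[0]])/np.hypot(*d[:2]);A.append(q);B.append(q@o[:2])
  return np.linalg.solve(A,B)
print(s((287.4,169),(323.9,201)),s((289.5,145),(326,180)))
E
```

```text
[610.53123284 -86.22075107] [608.45594841 -90.54288336]
```

```bash
python3 nudge.py '[[0.6,0.9,-2.6,0,0,0,0],[0.6,0,0,15,0,0,0],[0.6,0,0,15,0,0,0],[0.6,0,0,12,0,0,0],[0.6,0,0,0,0,0,0]]';python3 nudge.py '[[0.6,0,0,8,0,0,0],[0.6,0,0,8,0,0,0],[0.6,0,0,8,0,0,0],[0.6,0,0,0,0,0,0]]';python3 - <<'E'
from h import *
import ax
s=robot.state();print(s['position'],s["contact_force"],s["wrist_torque"])
E
```

```text
t: 16.8
position: [611.4, -82.4, 204.5]
tool_rot: [-3.14, 0.005, 0.095]
contact_force: [-0.1, 0.3, -1.1]
finger_gap: 0.75
gripper_force: 8.0
t: 17.3
position: [611.8, -82.4, 181.4]
tool_rot: [-3.141, 0.004, 0.094]
contact_force: [0.1, 0.5, -0.5]
finger_gap: 0.743
gripper_force: 8.0
[611.75615885 -82.39940983 181.35674164] [ 0.06962737  0.52682987 -0.53320812] [ 0.03120353  0.08114817 -0.01758855]
```

```bash
python3 nudge.py '[[0.6,0,1,5,0,0,0],[0.6,0,0,6,0,0,0],[0.6,0,0,5,0,0,0],[0.6,0,0,0,0,0,0],[0.6,0,0,0,0,0,0]]';python3 nudge.py '[[0.6,0,0,3,0,0,0],[0.6,0,0,0,0,0,0],[0.6,0,0,0,0,0,0]]';python3 nudge.py '[[0.6,0,0,2,0,0,0],[0.6,0,0,0,0,0,0],[0.6,0,0,0,0,0,0]]'
```

```text
t: 17.92
position: [612.4, -83.3, 166.3]
tool_rot: [-3.141, 0.003, 0.094]
contact_force: [0.1, -0.7, -1.3]
finger_gap: 0.742
gripper_force: 8.0
t: 18.3
position: [612.3, -83.3, 163.2]
tool_rot: [-3.141, 0.003, 0.094]
contact_force: [0.1, 0.0, -1.2]
finger_gap: 0.744
gripper_force: 8.0
t: 18.68
position: [612.2, -83.4, 161.1]
tool_rot: [-3.141, 0.003, 0.094]
contact_force: [0.0, 1.0, -1.5]
finger_gap: 0.744
gripper_force: 8.0
```

```bash
for i in 1 2 3; do python3 nudge.py '[[0.6,0,0,2,0,0,0],[0.6,0,0,0,0,0,0],[0.6,0,0,0,0,0,0]]' | egrep "posi|contact|gap"; done
```

```text
position: [612.3, -83.3, 159.1]
contact_force: [-0.1, -0.3, -1.2]
finger_gap: 0.744
position: [612.2, -83.4, 157.1]
contact_force: [0.6, 0.1, -1.7]
finger_gap: 0.746
position: [612.2, -83.4, 155.1]
contact_force: [-0.1, -0.9, -1.3]
finger_gap: 0.741
```

```bash
python3 nudge.py '[[0.6,0,0,2,0,0,0],[0.6,0,0,0,0,0,0],[0.6,0,0,0,0,0,0]]' | egrep "posi|contact|gap"; python3 nudge.py '[[0.6,0,0,1.5,0,0,0],[0.6,0,0,0,0,0,0],[0.6,0,0,0,0,0,0]]' | egrep "posi|contact|gap"
```

```text
position: [612.2, -83.4, 153.1]
contact_force: [0.4, -0.5, -1.1]
finger_gap: 0.74
position: [612.2, -83.4, 151.6]
contact_force: [0.3, -0.4, -0.9]
finger_gap: 0.743
```

```bash
python3 nudge.py '[[0.6,0,0,1.5,0,0,0],[0.6,0,0,0,0,0,0],[0.6,0,0,0,0,0,0]]' | egrep "posi|contact|gap"
```

```text
position: [612.2, -83.4, 150.1]
contact_force: [0.3, -0.6, -0.9]
finger_gap: 0.748
```

```bash
python3 nudge.py '[[0.6,0,0,1.5,0,0,0],[0.6,0,0,0,0,0,0],[0.6,0,0,0,0,0,0]]' | egrep "posi|contact|gap";  python3 nudge.py '[[0.6,0,0,1.5,0,0,0],[0.6,0,0,0,0,0,0],[0.6,0,0,0,0,0,0]]' | egrep "posi|contact|gap"
```

```text
position: [612.3, -83.5, 148.8]
contact_force: [0.1, -1.7, 2.5]
finger_gap: 0.749
position: [612.7, -83.0, 147.8]
contact_force: [-2.2, -1.3, 5.8]
finger_gap: 0.743
```

```bash
python3 nudge.py '[[0.6,0,0,1.2,0,0,0],[0.6,0,0,0,0,0,0],[0.6,0,0,0,0,0,0]]' | egrep "posi|contact|gap"
```

```text
position: [612.9, -82.9, 146.9]
contact_force: [-0.5, 0.1, 7.7]
finger_gap: 0.743
```

```bash
python3 nudge.py '[[0.6,0,0,-1.5,0,0,0],[0.6,0,0,-1.2,0,0,0],[0.6,0,0,0,0,0,0],[0.6,0,0,0,0,0,0]]' 4| egrep "posi|contact|gap"
```

```text
position: [612.0, -83.3, 148.3]
contact_force: [0.8, 0.4, -2.6]
finger_gap: 0.747
```

```bash
python3 nudge.py '[[0.6,0,0,1,0,0,0],[0.77,0,0,0,0,0,0],[0.82,0,0,0,0,0,0],[0.9,0,0,0,0,0,0],[1,0,0,0,0,0,0]]'| egrep "t:|posi|contact|gap";python3 nudge.py '[[1,0,0,0,0,0,0],[1,0,0,0,0,0,0]]'| egrep "t:|posi|contact|gap"
python3 - <<'E'
from h import *
import ax
np.set_printoptions(precision=1,suppress=True)
M={n:model(n) for n in("scene","side")}
for n in M: cv2.imwrite(f"pics/{n}7.png",robot.capture(n))
print(ax.axis(cv2.imread("pics/scene7.png"),cv2.imread("pics/side7.png"),M))
E
```

```text
t: 23.18
position: [612.3, -83.3, 147.8]
tool_rot: [-3.141, 0.003, 0.094]
contact_force: [-0.2, 0.2, 0.3]
finger_gap: 0.988
t: 23.42
position: [612.2, -83.4, 147.6]
tool_rot: [-3.141, 0.003, 0.094]
contact_force: [0.2, -0.2, -0.5]
finger_gap: 0.997
(array([606.3, -91.2]), [np.float64(99.70412676982949), np.float64(105.80305068085079)])
```

```bash
python3 nudge.py '[[1,0,0,-8,0,0,0],[1,0,0,-25,0,0,0],[1,0,0,-40,0,0,0],[1,-30,0,-40,0,0,0],[1,-40,0,-30,0,0,0]]'| egrep "t:|posi|contact|gap";python3 nudge.py '[[1,-25,0,0,0,0,0],[1,0,0,0,0,0,0],[1,0,0,0,0,0,0]]'| egrep "t:|posi|contact|gap"
python3 - <<'E'
from h import *
import ax
np.set_printoptions(precision=1,suppress=True)
M={n:model(n) for n in("scene","side","wrist")};I={}
for n in M: I[n]=robot.capture(n);cv2.imwrite(f"pics/{n}8.png",I[n])
print("axis",ax.axis(I["scene"],I["side"],M))
for n in("scene","side"):
  b=blobs(mask(I[n],*BLUE),1)[0][:,0];x,y,w,h=cv2.boundingRect(b);print(n,(x,y,w,h))
m=M["wrist"];im=I["wrist"]
b=blobs(mask(im,*BLUE),1)[0][:,0];print("blue rim",cv2.boundingRect(b),[circ(m,b,z) for z in(137,145,153)])
for x in blobs(mask(im,(0,0,170),(180,70,255)),20):
  c,r=circ(m,x[:,0],102)
  if np.linalg.norm(c-[609,-82])<30: print("white",cv2.boundingRect(x),c,r)
# carton: red top face
k=mask(im,(-8,120,60),(8,255,255))
for x in blobs(k,3):
  q=cv2.boundingRect(x);r=cv2.minAreaRect(np.float32([plane(m,p,85)[:2] for p in x[:,0]]));
  if cv2.contourArea(x)>1500:
    print("carton",q,r);print(np.array([plane(m,p,85)[:2] for p in cv2.boxPoints(cv2.minAreaRect(x))]))
E
```

```text
t: 24.15
position: [543.1, -89.5, 293.0]
tool_rot: [-3.141, 0.0, 0.095]
contact_force: [0.4, -1.4, -0.3]
finger_gap: 1.001
t: 24.52
position: [518.7, -92.4, 291.1]
tool_rot: [-3.141, 0.002, 0.094]
contact_force: [-0.2, -0.2, -0.4]
finger_gap: 0.998
axis (array([611.3, -85.6]), [np.float64(100.90349363858809), np.float64(99.26127175947602)])
scene (275, 148, 26, 25)
side (308, 173, 34, 37)
blue rim (239, 59, 76, 75) [(array([609.5, -83.5]), np.float64(31.691315935399004)), (array([609.3, -83.5]), np.float64(30.775413954690567)), (array([609. , -83.5]), np.float64(29.859511973992966))]
carton (106, 69, 118, 64) ((600.6146850585938, 35.64567184448242), (57.87892150878906, 132.72557067871094), 5.944055557250977)
[[627.2 106.4]
 [635.9 -26.9]
 [579.2 -35.6]
 [565.   98.7]]
carton (415, 0, 73, 69) ((713.523193359375, -268.3611145019531), (79.86869049072266, 97.78827667236328), 18.171083450317383)
[[ 739.6 -218.3]
 [ 771.3 -313.2]
 [ 685.5 -317.6]
 [ 662.1 -224. ]]
```

```bash
python3 -c "
from bench import robot;print(robot.finish_job())"
```

```text
the job is handed in; nothing more can be done
None
```

The job is handed in at about 25 s: the carton was pushed up the ramp and stands against the back rail, about 0.4° off square, and the blue cup was lowered upright into the white cup and released. It met the white cup at about 8 N, more than its own weight, so I raised it about 1.5 mm before letting go, and the final measurements put the two cups within 1 mm of concentric.

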